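Clamp a name board on the piping easel

ROBOT

A 7-joint arm with a two-finger parallel gripper is mounted at the origin on the work surface. World frame = base frame: x ahead of the robot, y to its left, z up, the work surface at z = 0. Lengths are in m, angles in rad, forces in N, time in s.
With the tool pointing down it reaches from about 0.425 to 0.875 m from the base axis. Payload 4.7 kg.
Tool frame: the origin (TCP) lies midway between the tips of the shut fingers; the grasp point (between the pads) lies 19 mm behind it; z points along the fingers, y is the direction in which the jaws open and shut (so a half turn about z gives the same grasp; the last joint's range is limited). The gripper opens to 87 mm and grips with 3 to 60 N. Pads are 19 mm wide; open, the fingers measure 117 mm over their backs; the gripper's body (75 mm by 190 mm) begins 51 mm behind the grasp point.
Start: joints at [-1.118, 0.321, -0.07, 1.45, 0.023, 1.371, -0.057], TCP at [0.276, 0.588, 0.223] pointing down, gripper open.
Joint ranges: [-2.86, 2.86], [-0.3, 2.09], [-1.38, 1.24], [0.06, 2.45], [-1.56, 4.7], [0.09, 2.05], [-2.69, 2.69]. Speed limits (rad/s): [2.57, 2.57, 3.14, 3.14, 3.14, 3.14, 3.14].

INTERFACE

Orientations are given as a rotation vector (axis times angle).
In Python, from bench import get_state, eyes, job gives the robot as it stands. The module is installed in compiled form; this text tells all that it offers.
- The arm moves only by the shell command python3 -m jog 'ROWS' [FORCE]. ROWS is JSON, a list that holds one entry, the list of rows, each a list of 5 numbers: the opening, from 0 (shut) to 1 (fully open), then the shift along the tool's x, y, z in units of 40 mm (1.0 is 40 mm), then the turn about the tool's z in units of 5 degrees (1.0 is 5 degrees). In form: [[[jaw, dx, dy, dz, turn], ...]]. A call has 1 to 10 rows; each row shifts and turns the commanded pose from where the row before left it, along the tool's axes as they then stand; what a row does not reach is not made up. A row lasts 1/8 s, in which the tool goes at most 62.5 mm and 10.7 degrees, less where a joint would pass 70% of its speed; a pose out of reach is approached as far as the arm can. A call is refused whole if a number of a shift passes 1 or a number of a turn 1, either way. A call with a gripper value outside its range is refused whole. The fingers move at their own pace and stop on an object; FORCE is the grip in N (left out, the last holds). Time passes only in rows, so rows that do not move let the fingers close. It gives the time, the measured TCP pose, the force and the opening at its end, in the units of the state.
- get_state(): the state, without advancing time (a new reading comes with each control period).
- eyes.get_image(name): name is "scene" or "side" or "wrist"; returns (picture, depth): 400x640x3 uint8, red, green, blue; 400x640 float32, m along the optical axis (not along the pixel's ray), 0 where there is no reading.
- eyes.camera_params(name): a dict with "camera_matrix" (3x3 intrinsics, pixels), "k1" (the pictures are not rectified: a ray, as slopes to the right and down, at radius r is drawn at 1 + k1 r^2 times it, then the intrinsics apply), "pose" (4x4, takes a point from camera to world coordinates); the wrist camera has in their place "mount" (4x4, takes a point from camera to tool coordinates, whose origin is the TCP and whose axes are the flange's). Camera axes: x right, y down, z forward; pixel columns grow to the right and rows downward; lengths in m; the calibration is good to about 2 mm. A picture is of the moment at which its call begins: read the wrist's pose just before it. camera_params takes no time and is no camera call.
- job.close_job(): hands the job in, once; it reports no verdict.
The state is a dict: "time": time; "joint_positions": joint angles; "qd": joint speeds; "joint_torque": joint torques, N m; "position": TCP position; "tool_rot": TCP orientation; "ft_force": force on the tool from outside, world axes, zero at the start; "torque": the same for the moment, N m; "grip_width": opening from 0.0 (shut) to 1.0 (fully open).
Only numpy, scipy, OpenCV 4.12 (cv2) and the standard library are available. Lean on these libraries where they do the work, as an engineer would, in place of code of your own. Each camera call takes 0.05 s, during which the arm holds its last target. There are 200 camera calls.

TASK

Get the sloping easel ready for piping a name: take just the top board from the stack in the grey tray and lay it gently, by hand rather than by letting it fall, flat on the sloping deck with its long side up the slope and its short end down on the ledge. Then slide the stop along until the board is held square and snug between the stop and the fixed cheek, still sitting on the ledge, and turn the wing knob clockwise until it is tight, so that the stop is locked. Leave the other boards in their stack and the spatula, nozzle tin and loose nozzle where they are.

Things in the scene. Friction and masses are not known exactly. Their poses are not given: they have to be found in the camera images.
- deck: Deck of the piping easel: fixed wooden panel sloping 30 deg, low edge on the side away from the robot. Origin: on its top surface, 42 mm above the counter, in the corner between ledge face (x = 0) and fixed cheek face (y = 0), where a board belongs. x: up the slope; y: along the ledge, left as seen facing up the slope; z: square out. Surface: x 0 to 175, y -270 to +30 mm.
- ledge (a point): Middle of the aluminium ledge's inner face, at the deck surface. The ledge runs along the whole low edge of the deck and stands 14 mm proud of it, 6 mm thick. Axes as the deck's.
- cheek (a point): Middle of the fixed aluminium cheek's inner face, at the deck surface (left as seen facing up the slope). The cheek is a block 70 mm long up the slope (x 10 to 80 mm of the deck), 18 mm thick, 14 mm high. Axes as the deck's.
- stop (a joint): Slide of the stop along its T-track, m. 0 = fully open, its face 185 mm right of the cheek's face; grows as the stop moves left (deck +y): gap between cheek and stop = 185 mm minus this value. Range 0 to 140 mm. Slides with about 1.2 N while the knob is loose; held against some 20 N when it is tight.
- stop_face (a point): Middle of the stop's black rubber face, at the deck surface, 50 mm up from the ledge; axes as the deck's. The stop is an aluminium jaw 70 mm long up the slope, 16 mm thick, 15 mm high, with a plate 44 mm long, 11 mm high and 51 mm wide behind it (to the right) that carries the knob.
- clamp (a joint): Angle of the black wing knob that clamps the stop, rad. 0 = loose; grows as it turns clockwise, seen looking down on the deck; begins to grip near 0.9, hard end at 1.45 = tight. Turns with 0.08 N m, rising to about 0.12 as it grips, and stays where it is left.
- clamp_grip (a point): Middle of the wing knob's wings, on its axis, 42 mm right of the stop's face, 40 mm above the deck. z along the axis out of the deck, x along the wings, which lie (0.7 rad minus joint clamp) anticlockwise of the deck's x. Wings: flat bar 54 mm long, 10 mm thick, from 19 to 47 mm above the deck, over a hub 24 mm across. It rides with the stop.
- board4: Top board of the stack: white covered cake drum board 120 x 64 x 12 mm (x, y, z), about 65 g. Origin: centre of its underside; x along the 120 mm, z up. It and its fellows are alike.
- board3: Second board of the stack, same size, straight under the top one (a few mm askew).
- board2: Third board of the stack, same size.
- board1: Bottom board of the stack, same size, on the tray's floor.
- tray: Grey plastic tray standing firmly on the counter, 240 x 190 mm (x, y) and 40 mm high, wall and floor 4 mm. Origin: centre of its underside. The stack of four boards lies in it, its top 52 mm above the counter.
- nozzle: Bystander: steel piping nozzle, a cone 26 mm across and 34 mm high, standing in the tray beside the far end of the stack. Origin: centre of its underside.
- nozzle_tin: Bystander: round stainless nozzle tin, 96 mm across, 68 mm high, standing beyond the work. Origin: centre of its underside.
- spatula: Bystander: red silicone spatula, about 295 mm long, 52 mm wide at the blade, 16 mm high, lying beyond the work. Origin: under the middle of its length, x along it to the blade.
Not all that is in view belongs to the job. What is shaped like the board4 but blue is not meant.

How it is judged:
By the outcome, as a careful person would: the job done as asked, in the order asked, and still so for the second after the job is handed in, with the robot touching nothing.
It also fails if it takes over 54 s, if anything falls off the work surface, if the arm or the gripper's body presses on something with over 40 N, if the wrist force passes 120 N, or if a joint passes its speed limit or range.

## Working session

There is one attempt and no reset: what is moved stays moved. The work goes in short steps, Python scripts to look and compute and a shell command to move; the robot and the scene stay as the last step left them, time stands still between calls to the robot, and variables do not carry over. Pictures are saved under pics/ and viewed, about 8 in all and at most 12, crops included, and the job is handed in when it is done.

```bash
mkdir -p pics; cat > h.py <<'E'
import numpy as np,cv2
from bench import get_state,eyes,job
from scipy.spatial.transform import Rotation as R
def cam(n):
    p=eyes.camera_params(n)
    K=np.array(p["camera_matrix"]);k1=p["k1"]
    if n=="wrist":
        s=get_state();T=np.eye(4);T[:3,:3]=R.from_rotvec(s["tool_rot"]).as_matrix();T[:3,3]=s["position"]
        P=T@np.array(p["mount"])
    else: P=np.array(p["pose"])
    im,d=eyes.get_image(n)
    return dict(K=K,k1=k1,P=P,im=im,d=d)
def save(c,f): 
    cv2.imwrite(f"pics/{f}.png",c["im"][:,:,::-1]); np.savez(f"pics/{f}.npz",**c)
def load(f): return dict(np.load(f"pics/{f}.npz"))
def ray(c,u,v):
    K=c["K"];k=np.array([[K[0,0],0,K[0,2]],[0,K[1,1],K[1,2]],[0,0,1.]])
    pt=np.array([(u-K[0,2])/K[0,0],(v-K[1,2])/K[1,1]]);q=pt.copy()
    for _ in range(20): q=pt/(1+float(c["k1"])*(q@q))
    return np.r_[q,1]
def pz(c,u,v,z):  # intersect with plane z
    r=c["P"][:3,:3]@ray(c,u,v);o=c["P"][:3,3];return o+r*(z-o[2])/r[2]
def pd(c,u,v,w=1):
    a=c["d"][v-w:v+w+1,u-w:u+w+1];a=a[a>0]
    return (c["P"]@np.r_[ray(c,u,v)*np.median(a),1])[:3] if len(a) else None
def cloud(c):
    vv,uu=np.mgrid[0:400,0:640];K=c["K"];x=(uu-K[0,2])/K[0,0];y=(vv-K[1,2])/K[1,1];a,b=x,y
    for _ in range(20):
        f=1+float(c["k1"])*(a*a+b*b);a,b=x/f,y/f
    d=c["d"];p=np.stack([a*d,b*d,d],-1)@c["P"][:3,:3].T+c["P"][:3,3];p[d<=0]=np.nan;return p
def proj(c,p):
    q=np.linalg.inv(c["P"])@np.r_[p,1];a=q[:2]/q[2];a=a*(1+float(c["k1"])*(a@a));return a*[c["K"][0,0],c["K"][1,1]]+[c["K"][0,2],c["K"][1,2]]
E
python3 - <<'E'
from h import *
for n in("scene","side","wrist"): save(cam(n),n+"0")
a=cv2.imread("pics/scene0.png");b=cv2.imread("pics/side0.png")
cv2.imwrite("pics/sc_v.png",cv2.resize(a,(800,500)))
cv2.imwrite("pics/sd_v.png",cv2.resize(b,(800,500)))
s=get_state();print(s["time"],s["position"],R.from_rotvec(s["tool_rot"]).as_matrix().round(3),s["grip_width"])
for n in("scene0","side0"): print(load(n)["P"].round(3))
print(eyes.camera_params("wrist")["mount"])
E
```

```text
0.15 [0.27601085 0.58805349 0.22172154] [[-0.905  0.425 -0.001]
 [ 0.425  0.905 -0.001]
 [-0.    -0.001 -1.   ]] 0.9968541315048056
[[-0.091  0.821 -0.564  1.189]
 [ 0.996  0.068 -0.062  0.024]
 [-0.013 -0.567 -0.824  1.056]
 [ 0.     0.     0.     1.   ]]
[[ 0.797 -0.324  0.51   0.001]
 [-0.604 -0.416  0.679 -0.78 ]
 [-0.008 -0.85  -0.527  0.638]
 [ 0.     0.     0.     1.   ]]
[[-7.42052455e-04 -9.53664965e-01 -3.00869714e-01  8.23324145e-02]
 [ 9.99999612e-01 -5.64957811e-04 -6.75613687e-04 -6.41031347e-04]
 [ 4.74330408e-04 -3.00870099e-01  9.53665014e-01 -1.62046116e-01]
 [ 0.00000000e+00  0.00000000e+00  0.00000000e+00  1.00000000e+00]]
```

View pics/sc_v.png

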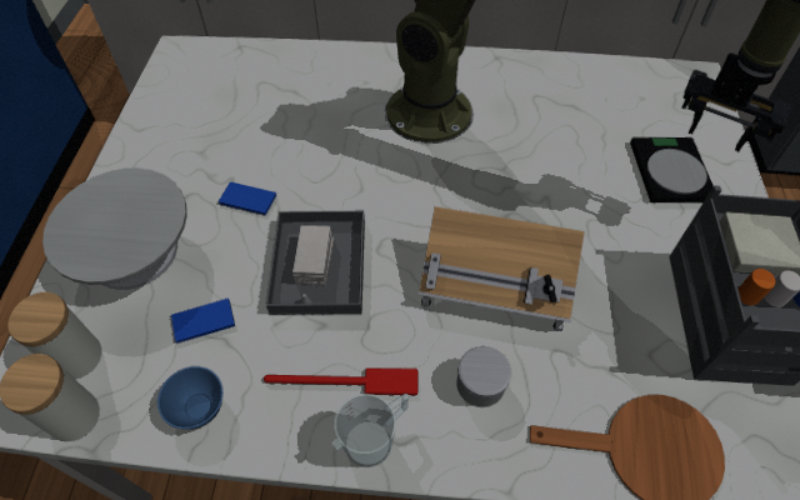

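View pics/sd_v.png

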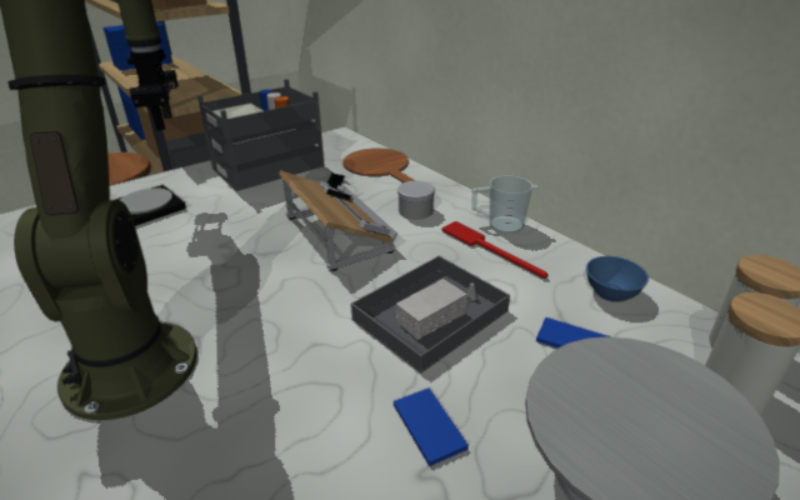

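The scene picture shows the tray with the white stack at view px (312,255), the easel at (505,262), with the cheek at (433,270), the stop at (533,285) and the knob at (548,288). The blue boards at (247,198) and (203,320) are decoys. The only white stack is the one in the tray. Next I'll take enlarged crops of both.

```bash
python3 - <<'E'
from h import *
c=load("scene0");a=cv2.imread("pics/scene0.png")
L=cv2.resize(a[160:260,210:300],None,fx=5,fy=5,interpolation=cv2.INTER_CUBIC)
Rr=cv2.resize(a[160:270,330:475],None,fx=5,fy=5,interpolation=cv2.INTER_CUBIC)
cv2.imwrite("pics/stack.png",L);cv2.imwrite("pics/deck.png",Rr)
# plane of deck
p=cloud(c)[175:205,350:455].reshape(-1,3);p=p[~np.isnan(p[:,0])]
m=np.median(p,0);
A=np.c_[p[:,:2],np.ones(len(p))];w=np.linalg.lstsq(A,p[:,2],rcond=None)[0];n=np.r_[-w[:2],1];n/=np.linalg.norm(n)
print("n",n,"tilt",np.degrees(np.arccos(n[2])),"w",w, np.std(A@w-p[:,2]))
# stack top points
P=cloud(c).reshape(-1,3);im=c["im"].reshape(-1,3).astype(int)
s=(P[:,2]>.045)&(P[:,2]<.06)&(im.min(1)>110)
Q=P[s];h=(Q[:,0]>.4)&(Q[:,0]<.75)&(Q[:,1]>-.4)&(Q[:,1]<0);Q=Q[h];print(len(Q),Q.mean(0),cv2.minAreaRect((Q[:,:2]*1000).astype(np.float32)))
E
```

```text
n [-0.45382236  0.00183281  0.89109029] tilt 26.98942602092044 w [ 0.50928885 -0.00205682 -0.13663004] 0.021384194229273807
873 [ 0.49464532 -0.21874853  0.05181221] ((494.2003479003906, -218.51052856445312), (119.58500671386719, 64.66983795166016), 3.1277661323547363)
```

View pics/stack.png

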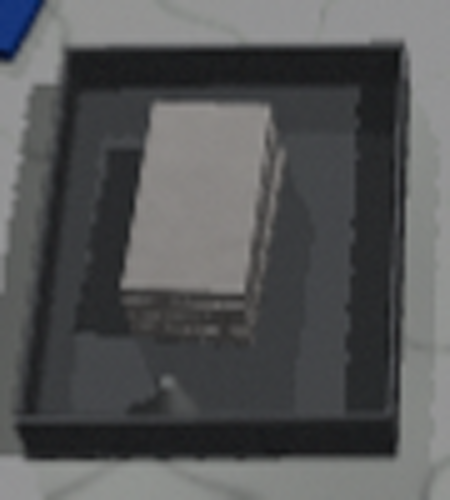

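View pics/deck.png

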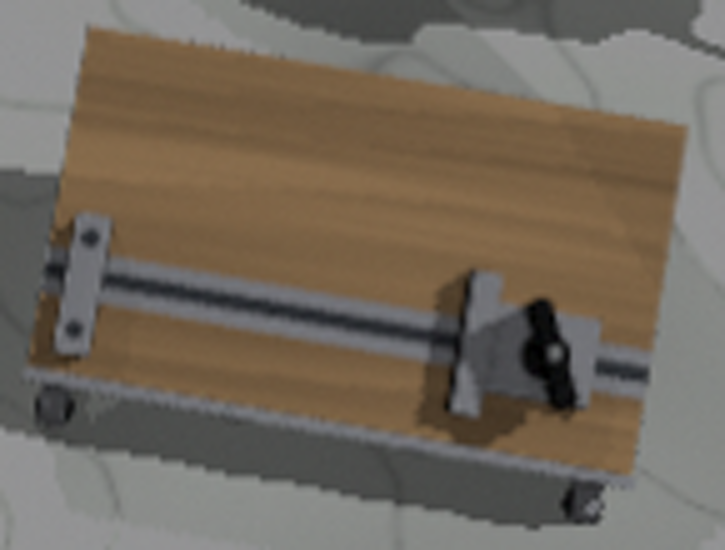

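```bash
cat >> h.py <<'E'
def Tdeck(px,py,yaw):
    # yaw: rotation of deck about vertical; nominal x up slope = world -x
    b=np.radians(30);Rz=R.from_euler('z',np.pi+yaw).as_matrix()
    B=np.array([[np.cos(b),0,-np.sin(b)],[0,1,0],[np.sin(b),0,np.cos(b)]])
    T=np.eye(4);T[:3,:3]=Rz@B;T[:3,3]=[px,py,.042];return T
def dk(T,x,y,z=0): return T[:3,:3]@(np.array([x,y,z])/1000)+T[:3,3]
E
python3 - <<'E'
from h import *
from scipy.optimize import least_squares
c=load("scene0")
pts={(88,28):(175,30,0),(686,127):(175,-270,0),(112,215):(80,0,14),(88,355):(10,0,14),(55,353):(10,18,14),(80,212):(80,18,14)}
f=lambda q:np.concatenate([proj(c,dk(Tdeck(*q),*w))-(330+k[0]/5,160+k[1]/5) for k,w in pts.items()])
s=least_squares(f,[.6,.0,0]);q=s.x;print("deck",q,"yawdeg",np.degrees(q[2]),s.fun.round(1))
T=Tdeck(*q)
def onplane(u,v,z):
    Ti=np.linalg.inv(T);r=Ti[:3,:3]@c["P"][:3,:3]@ray(c,330+u/5,160+v/5);o=(Ti@np.r_[c["P"][:3,3],1])[:3]
    return ((o+r*(z/1000-o[2])/r[2])*1000).round(1)
print("jaw top",[onplane(*k) for k in((472,270,15),(500,273,15),(478,415,15),(450,412,15))])
print("wing ends",[onplane(*k) for k in((540,303,47),(567,408,47))],"plate R",onplane(600,320,11),onplane(592,408,11))
P=cloud(c);D=[]
for v in range(172,200,4):
  for u in range(355,450,8):
    p=np.linalg.inv(T)@np.r_[P[v,u],1]
    if 0.09<p[0]<.165: D.append(p[2]*1000)
print("deck z resid",np.mean(D),np.std(D))
for n,w in dict(orig=(0,0,0),place=(60,-92,0),stopface=(50,-185,0),knob=(50,-227,40)).items(): print(n,dk(T,*w).round(4))
E
```

```text
deck [ 0.57938411  0.04160435 -0.12727253] yawdeg -7.292178965121668 [ 0.1 -0.5  0.6 -0.4  0.3  0.6  0.1  0.5 -0.5 -0.4 -0.5 -0. ]
jaw top [array([  84.9, -176.1,   15. ]), array([  85.8, -189.5,   15. ]), array([  16. , -190.4,   15. ]), array([  15.1, -177. ,   15. ])]
wing ends [array([  72.2, -206.6,   47. ]), array([  25.7, -226.9,   47. ])] plate R [  71.9 -240.9   11. ] [  29.2 -244.    11. ]
deck z resid 0.32043987839808136 2.163245066547351
orig [0.5794 0.0416 0.042 ]
place [0.5395 0.1395 0.072 ]
stopface [0.5599 0.2306 0.067 ]
knob [0.5851 0.2697 0.1016]
```

```bash
python3 -m jog '[[[1,0,0,0,-0.95],[1,0,0,0,-0.95],[1,0,0,0,-0.95],[1,0,0,0,-0.95],[1,0,0,0,-0.95],[1,0,0,0,-0.9],[1,-0.8,-0.8,0,0],[1,-0.8,-1,0,0],[1,-0.8,-1,0,0],[1,-0.8,-1,0,0]]]'; python3 -m jog '[[[1,-0.8,-1,0,0],[1,0,-1,0,0],[1,0,-1,0,0],[1,0,-1,0,0],[1,0,-1,0,0],[1,0,-1,0,0],[1,0,-1,0,0],[1,0,-1,0,0],[1,0,-1,0,0],[1,0,-1,0,0]]]'; python3 -m jog '[[[1,0,-1,0,0],[1,0,-1,0,0],[1,0,-1,0,0],[1,0,-1,0,0],[1,0,-1,0,0],[1,0,-0.6,0,0]]]'
```

```text
time: 1.4
position: [0.4131, 0.4421, 0.2223]
tool_rot: [0.085, -3.14, 0.0]
ft_force: [-0.3, 0.2, -0.1]
grip_width: 1.0
time: 2.65
position: [0.4657, 0.0446, 0.2225]
tool_rot: [-0.085, 3.14, 0.0]
ft_force: [-0.3, 0.8, 0.4]
grip_width: 0.999
time: 3.4
position: [0.4775, -0.18, 0.2225]
tool_rot: [0.081, -3.14, 0.001]
ft_force: [-0.0, 1.2, -0.3]
grip_width: 1.001
```

```bash
python3 - <<'E'
from h import *
c=cam("wrist");save(c,"w1");cv2.imwrite("pics/w1v.png",c["im"][:,:,::-1])
P=cloud(c).reshape(-1,3);im=c["im"].reshape(-1,3).astype(int)
s=(P[:,2]>.047)&(P[:,2]<.057)&(im.min(1)>100)&(abs(P[:,0]-.494)<.1)&(abs(P[:,1]+.2185)<.07)
Q=P[s];print(len(Q),Q.mean(0),cv2.minAreaRect((Q[:,:2]*1000).astype(np.float32)))
print(get_state()["position"])
E
```

```text
6594 [ 0.49019009 -0.22026619  0.05173855] ((493.94256591796875, -220.3695831298828), (120.55669403076172, 64.3573226928711), 2.408029317855835)
[ 0.47719479 -0.18321275  0.22253128]
```

View pics/w1v.png

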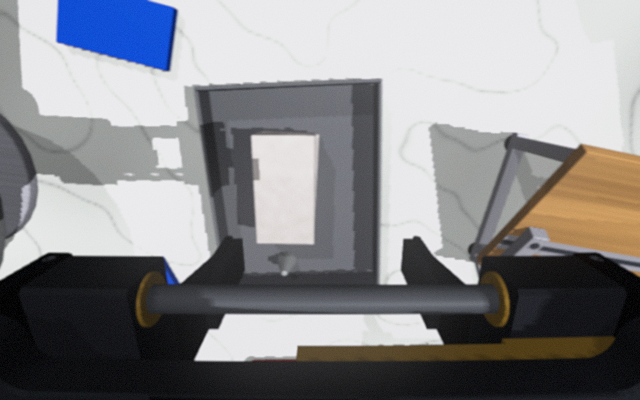

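The white board spans px (252–318, 135–243). It lies clear, with the nozzle at (287,262) beyond its far end. Next: move over it, descend, and grip with just the tips on the top board.

```bash
python3 -m jog '[[[1,-0.17,-0.95,0,0.1],[1,0,0,1,0],[1,0,0,1,0],[1,0,0,1,0],[1,0,0,1,0],[1,0,0,0.35,0],[1,0,0,0,0],[1,0,0,0,0]]]' 6; python3 -c "
from h import *
s=get_state();print(s['position'],s['ft_force'])"
```

```text
time: 4.45
position: [0.4882, -0.2157, 0.0501]
tool_rot: [-0.072, 3.138, -0.001]
ft_force: [0.0, 1.1, -1.1]
grip_width: 1.001
[ 0.48820684 -0.21572155  0.05014381] [ 0.0389025   1.10087026 -1.08543292]
```

```bash
python3 -m jog '[[[1,0,-0.12,0.09,0],[0.9,0,0,0,0],[0.7,0,0,0,0],[0.68,0,0,0,0],[0.68,0,0,0,0],[0.68,0,0,0,0]]]' 6
```

```text
time: 5.2
position: [0.4872, -0.22, 0.0451]
tool_rot: [-0.072, 3.141, 0.0]
ft_force: [0.0, 0.4, 0.8]
grip_width: 0.733
```

```bash
python3 -m jog '[[[0.68,0,0,-0.15,0],[0.68,0,0,-0.3,0],[0.68,0,0,-0.5,0],[0.68,0,0,-0.8,0],[0.68,0,0,-0.8,0],[0.68,0,0,-0.8,0],[0.68,0,0,-0.8,0],[0.68,0,0,0,0]]]' 6; python3 - <<'E'
from h import *
c=cam("side");save(c,"s2");a=c["im"][:,:,::-1]
cv2.imwrite("pics/s2v.png",cv2.resize(a[120:330,200:480],None,fx=2.5,fy=2.5))
E
```

```text
time: 6.2
position: [0.4888, -0.2211, 0.2144]
tool_rot: [-0.071, 3.135, -0.002]
ft_force: [0.3, -1.6, -0.3]
grip_width: 0.735
```

View pics/s2v.png

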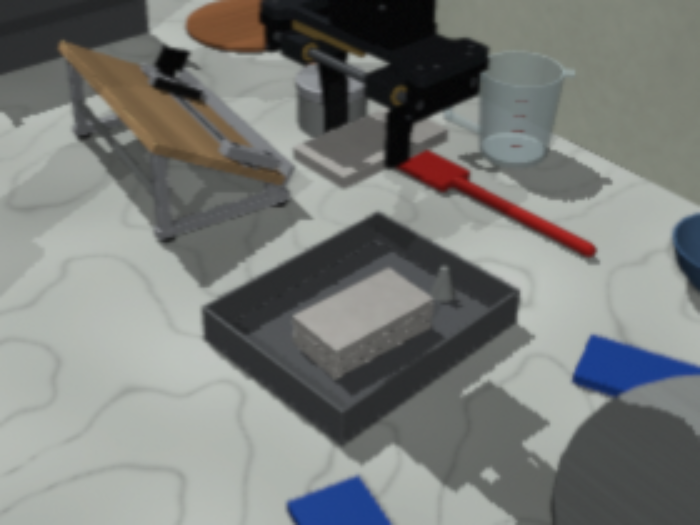

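One board is held level, with three left and the nozzle standing. Moving to above the deck.

```bash
python3 -m jog '[[[0.68,0,0,0,0.99],[0.68,0,0,0,0.99],[0.68,0,0.4,0,0],[0.68,0,0.7,0,0],[0.68,0,0.9,0,0],[0.68,0,0.9,0,0],[0.68,0,0.9,0,0],[0.68,0,0.9,0,0],[0.68,0,0.9,0,0],[0.68,0,0.9,0,0]]]' ; python3 -m jog '[[[0.68,0.12,0.9,0,0],[0.68,0.12,0.8,0,0],[0.68,0,0.5,0,0],[0.68,0,0.3,0.4,0],[0.68,0,0,0.6,0],[0.68,0,0,0.4,0],[0.68,0,0,0,0],[0.68,0,0,0,0]]]'
```

```text
time: 7.5
position: [0.5193, 0.0403, 0.2103]
tool_rot: [-0.195, -3.134, -0.0]
ft_force: [0.5, 0.2, -0.3]
grip_width: 0.735
time: 8.5
position: [0.5238, 0.1378, 0.1555]
tool_rot: [0.201, 3.134, 0.0]
ft_force: [0.7, -0.2, 0.1]
grip_width: 0.733
```

```bash
python3 -m jog '[[[0.68,0,0,0.4,0],[0.68,0,0,0.3,0],[0.68,0,0,0.15,0],[0.68,0,0,0.1,0],[0.68,0,0,0.1,0],[0.68,0,0,0.1,0],[0.68,0,0,0.1,0],[0.68,0,0,0,0]]]' 5; python3 - <<'E'
from h import *
c=cam("side");save(c,"s3");a=c["im"][:,:,::-1]
cv2.imwrite("pics/s3v.png",cv2.resize(a[110:230,210:370],None,fx=4,fy=4,interpolation=cv2.INTER_CUBIC))
E
```

```text
time: 9.5
position: [0.5233, 0.1382, 0.1048]
tool_rot: [0.2, 3.135, -0.0]
ft_force: [0.7, -0.1, -0.0]
grip_width: 0.736
```

View pics/s3v.png

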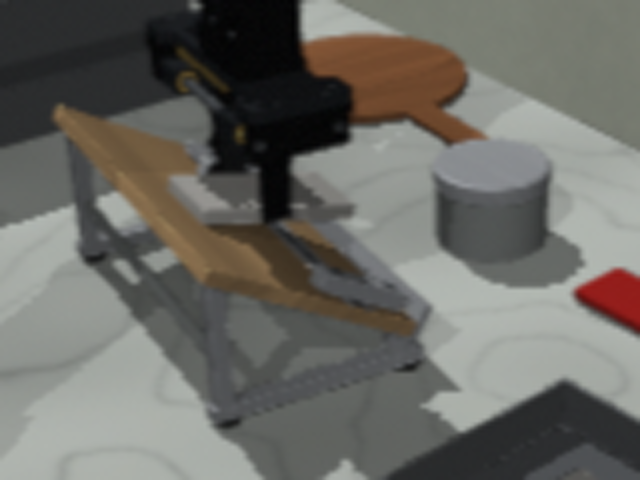

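The board is held over the deck with its uphill end at the wood, px (190,205), and is starting to pitch. The low end is at (350,208), inside the ledge line. Continuing down.

```bash
python3 -m jog '[[[0.68,0,0,0.08,0],[0.68,0,0,0.08,0],[0.68,0,0,0.08,0],[0.68,0,0,0.08,0],[0.68,0,0,0.06,0],[0.68,0,0,0,0]]]' 4; python3 - <<'E'
from h import *
s=get_state();print(s["position"],s["ft_force"])
c=cam("side");save(c,"s4");a=c["im"][:,:,::-1]
cv2.imwrite("pics/s4v.png",cv2.resize(a[120:210,210:330],None,fx=5,fy=5,interpolation=cv2.INTER_CUBIC))
E
```

```text
time: 10.3
position: [0.5232, 0.1381, 0.0895]
tool_rot: [-0.2, -3.135, 0.0]
ft_force: [-0.2, -0.5, -0.2]
grip_width: 0.735
[0.52319616 0.13814215 0.0895212 ] [-0.16266478 -0.54458686 -0.17376003]
```

View pics/s4v.png

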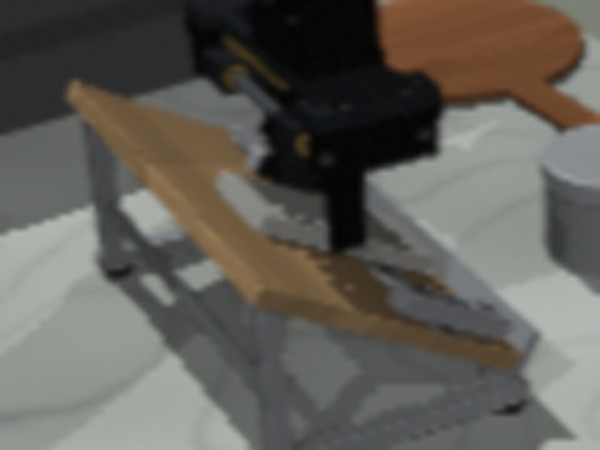

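The board has pitched to nearly flat, with its low end near px (450,265), short of the ledge. I'll lower a little more, then measure its tilt with the depth image.

```bash
python3 -m jog '[[[0.68,0,0,0.05,0],[0.68,0,0,0.05,0],[0.68,0,0,0,0]]]' 4; cat > bd.py <<'E'
from h import *
import sys
c=cam("scene");save(c,sys.argv[1])
T=Tdeck(.57938,.0416,-.12727);Ti=np.linalg.inv(T)
P=cloud(c).reshape(-1,3)@Ti[:3,:3].T+Ti[:3,3];im=c["im"].reshape(-1,3).astype(int)
s=(P[:,0]>-.02)&(P[:,0]<.16)&(P[:,1]>-.14)&(P[:,1]<-.002)&(P[:,2]>.006)&(P[:,2]<.045)&(im.min(1)>95)&(np.ptp(im,1)<40)
Q=P[s]*1000
if len(Q)>20:
    w=np.linalg.lstsq(np.c_[Q[:,:2],np.ones(len(Q))],Q[:,2],rcond=None)[0]
    print(len(Q),"min",Q.min(0).round(1),"max",Q.max(0).round(1),"plane tilt x,y deg",np.degrees(w[:2]).round(2),"z at (60,-88)",w@[60,-88,1])
    print(cv2.minAreaRect(Q[:,:2].astype(np.float32)))
st=get_state();print(st["time"],st["position"],st["ft_force"],st["grip_width"])
E
python3 bd.py sc5
```

```text
time: 10.72
position: [0.5241, 0.1383, 0.0866]
tool_rot: [0.2, 3.133, 0.001]
ft_force: [0.8, 0.0, 3.8]
grip_width: 0.739
387 min [  -5.8 -139.     7.1] max [100.7  -2.9  21. ] plane tilt x,y deg [-1.62  0.59] z at (60,-88) 11.93984834669254
((47.781341552734375, -69.723388671875), (106.01952362060547, 136.0773162841797), 1.403475284576416)
10.775 [0.52411769 0.13828694 0.08662563] [ 0.44390868 -0.11612889  4.93468102] 0.7359474584093769
```

```bash
python3 -m jog '[[[0.68,-0.087,0,0.045,0],[0.68,-0.087,0,0.05,0],[0.68,0,0,0,0]]]' 4;  python3 -m jog '[[[0.68,-0.065,0,0.037,0],[0.68,-0.065,0,0.037,0],[0.68,0,0,0,0]]]' 4; python3 - <<'E'
from h import *
c=cam("scene");save(c,"sc6");a=c["im"][:,:,::-1]
cv2.imwrite("pics/sc6v.png",cv2.resize(a[160:270,330:475],None,fx=5,fy=5,interpolation=cv2.INTER_CUBIC))
E
```

```text
time: 11.15
position: [0.5312, 0.1376, 0.0825]
tool_rot: [0.2, 3.133, 0.001]
ft_force: [0.6, -0.2, 3.2]
grip_width: 0.732
time: 11.52
position: [0.5361, 0.1369, 0.0796]
tool_rot: [0.2, 3.134, 0.001]
ft_force: [0.1, 0.7, 4.3]
grip_width: 0.738
```

View pics/sc6v.png

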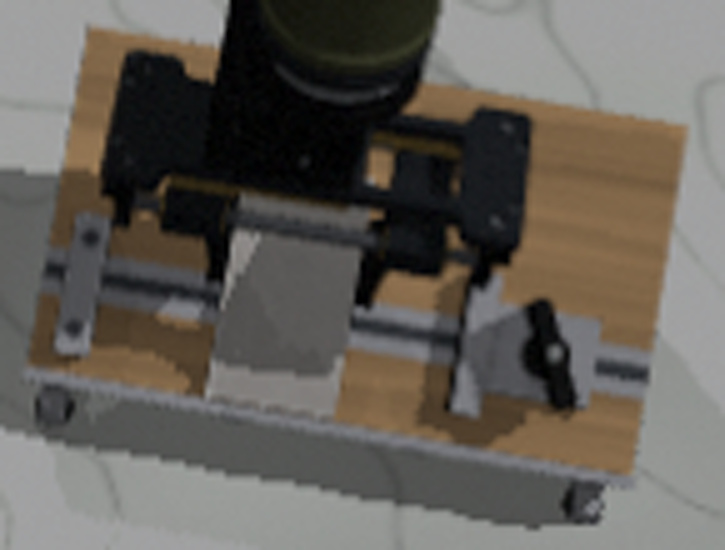

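The board lies flat and square, low edge at px (207,398)–(338,415), a millimetre or two from the ledge. Pushing on until contact.

```bash
python3 -m jog '[[[0.68,-0.05,0,0.029,0],[0.68,-0.04,0,0.022,0],[0.68,0,0,0,0]]]' 4; python3 - <<'E'
from h import *
c=load("sc6");T=Tdeck(.57938,.0416,-.12727);Ti=np.linalg.inv(T)
for u,v,z in((207,398,12),(338,415,12),(207,403,14),(338,424,14)):
    r=Ti[:3,:3]@c["P"][:3,:3]@ray(c,330+u/5,160+v/5);o=(Ti@np.r_[c["P"][:3,3],1])[:3];print(((o+r*(z/1000-o[2])/r[2])*1000).round(1))
print((Ti@np.r_[get_state()["position"],1])[:3]*1000)
E
```

```text
time: 11.95
position: [0.5381, 0.1368, 0.0779]
tool_rot: [-0.199, -3.133, -0.001]
ft_force: [-4.3, 0.3, 11.1]
grip_width: 0.732
[  0.9 -60.6  12. ]
[   4.1 -124.5   12. ]
[ -1.6 -61.   14. ]
[  -0.2 -125.1   14. ]
[ 63.90487217 -89.23576504   4.59037452]
```

The board is on the ledge: 4.3 N back along x, and flat. Release and retreat.

```bash
python3 -m jog '[[[0.72,0.02,0,-0.03,0],[0.8,0,0,0,0],[0.9,0,0,0,0],[0.95,0,0,0,0],[0.95,0,0,-0.3,0],[0.95,0,0,-0.8,0],[0.95,0,0,-0.9,0],[0.5,-0.2,0.5,-0.6,0],[0,-0.1,0.9,0,0],[0,0,0.9,0,0]]]' 20;  python3 -m jog '[[[0,0,0.9,0,0],[0,0,0.9,0,0],[0,0,0.32,0,0],[0,0,0,0.9,0],[0,0,0,0,0]]]'
cat > st.py <<'E'
from h import *
Ti=np.linalg.inv(Tdeck(.57938,.0416,-.12727));s=get_state();print("deckTCP",((Ti@np.r_[s["position"],1])[:3]*1000).round(1),"t",s["time"],"F deck",(Ti[:3,:3]@s["ft_force"]).round(1),s["grip_width"])
E
python3 st.py; python3 - <<'E'
from h import *
c=cam("scene");save(c,"sc7");a=c["im"][:,:,::-1]
cv2.imwrite("pics/sc7v.png",cv2.resize(a[160:270,330:475],None,fx=5,fy=5,interpolation=cv2.INTER_CUBIC))
E
```

```text
time: 13.2
position: [0.5617, 0.2268, 0.183]
tool_rot: [0.201, 3.135, 0.001]
ft_force: [0.3, 0.4, 0.2]
grip_width: 0.696
time: 13.82
position: [0.5705, 0.3078, 0.1433]
tool_rot: [-0.201, -3.13, 0.007]
ft_force: [-0.6, -0.2, 0.8]
grip_width: 0.122
deckTCP [  87.6 -262.9   66.4] t 13.825 F deck [0.9 0.3 0.4] 0.12229774576521081
```

View pics/sc7v.png

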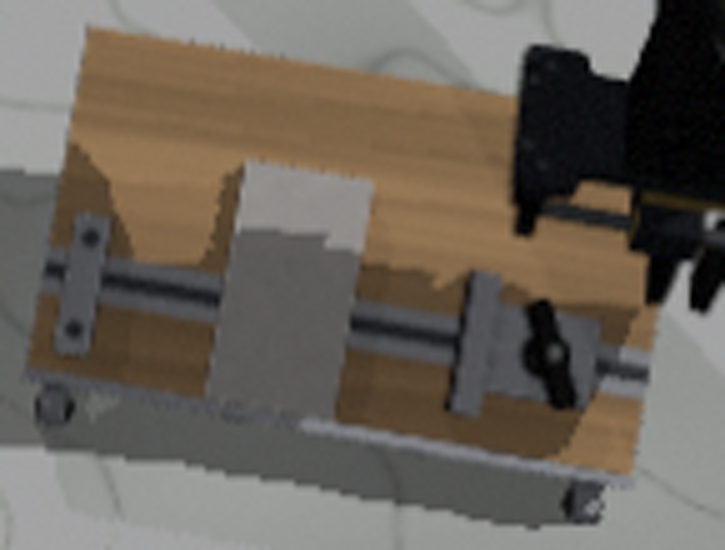

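The board sits flat on the ledge, square, px (210–375, 160–415). The stop is still open at px (480,340). Fingers down to the right of the stop's plate.

```bash
python3 -m jog '[[[0,0,0.1,0.4,0],[0,0,0,0.6,0],[0,0,0,0.4,0],[0,0,0,0.2,0],[0,0,0,0.1,0],[0,0,0,0,0]]]'; python3 st.py
```

```text
time: 14.62
position: [0.5732, 0.3142, 0.0785]
tool_rot: [0.2, 3.135, 0.0]
ft_force: [0.4, -0.4, 0.2]
grip_width: 0.008
deckTCP [  53.5 -269.6   11.2] t 14.625 F deck [-0.3  0.4  0.4] 0.008231397357424432
```

```bash
python3 -m jog '[[[0,0,0,0.12,0],[0,0,-0.15,0,0],[0,0,-0.2,0,0],[0,0,-0.3,0,0],[0,0,-0.3,0,0],[0,0,0,0,0]]]'; python3 st.py;
```

```text
time: 15.38
position: [0.5684, 0.2743, 0.0736]
tool_rot: [0.203, 3.135, -0.001]
ft_force: [1.1, 0.6, -0.3]
grip_width: 0.006
deckTCP [  50.8 -229.4    7.1] t 15.375 F deck [-1.  -0.8  0.2] 0.006143228008654419
```

```bash
python3 -m jog '[[[0,0,-0.25,0,0],[0,0,-0.25,0,0],[0,0,-0.25,0,0],[0,0,-0.25,0,0],[0,0,-0.25,0,0],[0,0,-0.25,0,0],[0,0,0,0,0]]]'; python3 st.py; python3 - <<'E'
from h import *
c=cam("scene");save(c,"sc8");a=c["im"][:,:,::-1]
cv2.imwrite("pics/sc8v.png",cv2.resize(a[160:270,330:475],None,fx=5,fy=5,interpolation=cv2.INTER_CUBIC))
E
```

```text
time: 16.25
position: [0.5606, 0.215, 0.0732]
tool_rot: [-0.202, -3.135, 0.002]
ft_force: [0.5, -0.5, -0.2]
grip_width: 0.008
deckTCP [  50.8 -169.6    6.7] t 16.25 F deck [-0.6  0.4  0.1] 0.007502158418635508
```

View pics/sc8v.png

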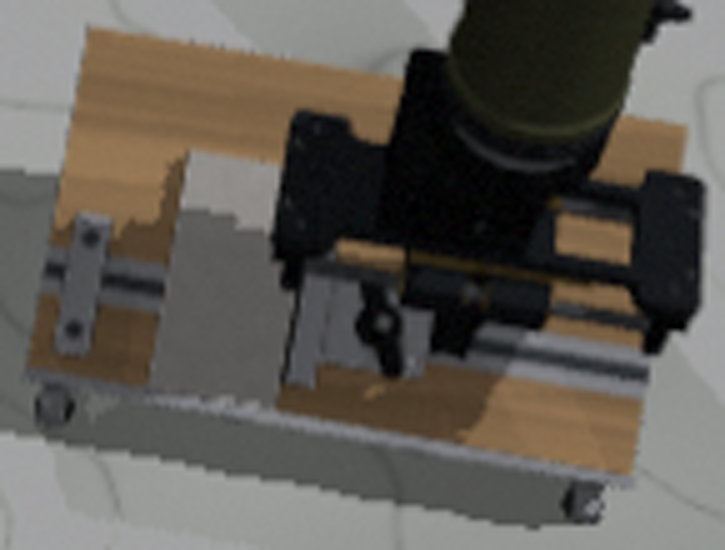

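The stop is carrying the board square: left edge px x≈160, cheek at 107, about 27 mm to go.

```bash
python3 -m jog '[[[0,0,-0.2,0,0],[0,0,-0.2,0,0],[0,0,-0.12,0,0],[0,0,0,0,0]]]'; python3 st.py; python3 -m jog '[[[0,0,-0.08,0,0],[0,0,-0.06,0,0],[0,0,0,0,0]]]'; python3 st.py
```

```text
time: 16.8
position: [0.5578, 0.1951, 0.0733]
tool_rot: [-0.201, -3.135, 0.001]
ft_force: [-0.3, -0.1, -0.0]
grip_width: 0.003
deckTCP [  51.1 -149.6    6.7] t 16.8 F deck [ 0.2  0.1 -0.2] 0.0028856360695536944
time: 17.18
position: [0.5572, 0.1905, 0.0734]
tool_rot: [0.2, 3.135, -0.0]
ft_force: [-0.9, -0.1, -0.3]
grip_width: 0.005
deckTCP [  51.1 -144.9    6.7] t 17.175 F deck [ 0.6  0.2 -0.7] 0.004634011442140764
```

```bash
python3 -m jog '[[[0,0,-0.06,0,0],[0,0,-0.04,0,0],[0,0,0,0,0]]]'; python3 st.py; python3 -m jog '[[[0,0,-0.04,0,0],[0,0,-0.04,0,0],[0,0,0,0,0]]]'; python3 st.py
```

```text
time: 17.55
position: [0.5567, 0.1864, 0.0734]
tool_rot: [0.2, 3.135, -0.0]
ft_force: [0.7, 0.7, -0.6]
grip_width: 0.009
deckTCP [  51.1 -140.8    6.7] t 17.55 F deck [-0.8 -0.8 -0.2] 0.008515350378254549
time: 17.92
position: [0.5563, 0.1838, 0.0734]
tool_rot: [0.2, 3.135, 0.001]
ft_force: [1.0, 2.6, -0.7]
grip_width: 0.004
deckTCP [  51.2 -138.1    6.8] t 17.925 F deck [-0.9 -2.7 -0.2] 0.004308031046277877
```

```bash
python3 -m jog '[[[0,0,-0.04,0,0],[0,0,0,0,0]]]'; python3 st.py; python3 -m jog '[[[0,0,-0.03,0,0],[0,0,0,0,0]]]'; python3 st.py
```

```text
time: 18.18
position: [0.5563, 0.1838, 0.0735]
tool_rot: [0.198, 3.134, 0.004]
ft_force: [1.7, 4.3, -1.5]
grip_width: 0.007
deckTCP [  51.2 -138.1    6.9] t 18.175 F deck [-1.8 -4.5 -0.7] 0.007077123666573411
time: 18.42
position: [0.5563, 0.1837, 0.0735]
tool_rot: [0.197, 3.134, 0.006]
ft_force: [1.5, 8.0, -3.8]
grip_width: 0.01
deckTCP [  51.2 -138.     6.8] t 18.425 F deck [-2.3 -8.2 -3.1] 0.010154736117380717
```

The stop meets a hard end at 8 N, so the board is against the cheek. Back off and go to the right of the wing's downhill end, at wing height.

```bash
python3 -m jog '[[[0,0,0.3,0,0],[0,0,0.35,-0.1,0],[0,-0.3,0,-0.11,0],[0,-0.4,0,0,0],[0,-0.4,0,0,0],[0,0,0,0,0],[0,0,0,0,0]]]'; python3 st.py; python3 - <<'E'
from h import *
c=cam("scene");save(c,"sc9");T=Tdeck(.57938,.0416,-.12727);Ti=np.linalg.inv(T)
P=(cloud(c).reshape(-1,3)@Ti[:3,:3].T+Ti[:3,3])*1000;im=c["im"].reshape(-1,3).astype(int)
for x in(18,25,32,80): # profile rows along y, z
    s=(abs(P[:,0]-x)<2)&(P[:,1]>-150)&(P[:,1]<25)&(abs(P[:,2])<60);q=P[s];q=q[np.argsort(q[:,1])]
    print(x,[(int(a),int(b)) for a,b in q[:,1:]][::1])
E
```

```text
time: 19.3
position: [0.6027, 0.2004, 0.0815]
tool_rot: [-0.201, -3.134, 0.001]
ft_force: [0.2, -0.8, 0.2]
grip_width: 0.004
deckTCP [  17.1 -160.5   35.7] t 19.3 F deck [-0.1  0.8  0.3] 0.00440820458926207
18 [(-148, 2), (-148, 0), (-145, 2), (-143, 1), (-141, -1), (-140, 0), (-138, 1), (-138, 0), (-136, -1), (-136, 0), (-133, 4), (-131, 3), (-128, 2), (-128, 2), (-126, -4), (-126, -1), (-123, 2), (-123, 3), (-121, -2), (-121, -2), (-118, 0), (-116, -2), (-113, 2), (-113, 0), (-111, 1), (-111, 0), (-109, 0), (-108, 0), (-106, 5), (-104, -3), (-101, 1), (-101, 1), (-99, -1), (-98, -3), (-96, 3), (-96, -4), (-94, 2), (-94, -5), (-91, 0), (-89, 2), (-86, -2), (-86, 2), (-84, 0), (-83, 1), (-81, -1), (-81, -4), (-79, 1), (-79, -2), (-76, 15), (-75, 18), (-73, 14), (-73, 14), (-71, 19), (-71, 15), (-69, 16), (-68, 15), (-66, 17), (-64, 15), (-61, 11), (-61, 11), (-59, 9), (-58, 10), (-56, 11), (-56, 12), (-54, 11), (-54, 13), (-51, 12), (-49, 8), (-48, 16), (-46, 16), (-46, 11), (-44, 11), (-43, 11), (-42, 15), (-41, 10), (-39, 13), (-36, 11), (-34, 12), (-33, 16), (-31, 11), (-31, 13), 
[... 2484 characters left out ...]
 (3, 18), (5, 12), (5, 13), (7, 11), (7, 18), (10, 17), (13, 10), (13, 12), (15, 13), (16, 12), (18, 11), (18, 11), (21, 0), (21, 0), (23, 0), (24, 2)]
80 [(-65, 9), (-63, 15), (-60, 11), (-58, 12), (-57, 11), (-55, 10), (-55, 8), (-53, 9), (-53, 14), (-50, 11), (-48, 14), (-45, 16), (-43, 9), (-42, 12), (-40, 13), (-40, 9), (-38, 10), (-38, 11), (-35, 12), (-33, 14), (-30, 10), (-28, 9), (-28, 13), (-26, 12), (-25, 9), (-23, 10), (-23, 13), (-20, 11), (-18, 7), (-16, 14), (-15, 11), (-13, 14), (-11, 15), (-10, 11), (-8, 11), (-8, 12), (-5, 14), (-3, 12), (-3, 15), (-1, 15), (1, 7), (3, 13), (7, 0), (9, 16), (11, 10), (13, 16), (16, 13), (17, 4), (18, 13), (20, 0), (22, 0), (22, 1), (24, 0)]
```

The depth profile confirms it: board from y 0 to −64 at z≈12, with the jaw directly against it. Now push the wing's downhill end toward the cheek, which is clockwise.

```bash
python3 -m jog '[[[0,0,-0.4,0,0],[0,0,-0.2,0,0],[0,0,-0.1,0,0],[0,0,-0.1,0,0],[0,0,0,0,0]]]'; python3 st.py;  python3 -m jog '[[[0,0,-0.1,0,0],[0,0,-0.1,0,0],[0,0,0,0,0]]]'; python3 st.py; python3 -m jog '[[[0,0,-0.1,0,0],[0,0,-0.1,0,0],[0,0,0,0,0]]]'; python3 st.py
```

```text
time: 19.98
position: [0.5988, 0.169, 0.0819]
tool_rot: [0.2, 3.135, 0.0]
ft_force: [0.1, -0.7, 0.4]
grip_width: 0.008
deckTCP [  17.3 -128.9   36.1] t 19.975 F deck [0.1 0.6 0.4] 0.007547348366968513
time: 20.35
position: [0.5988, 0.1643, 0.0818]
tool_rot: [0.197, 3.133, 0.006]
ft_force: [3.6, 5.1, -4.2]
grip_width: 0.004
deckTCP [  16.7 -124.2   36.3] t 20.35 F deck [-4.6 -5.5 -2.2] 0.0042820028309675
time: 20.72
position: [0.5983, 0.1556, 0.0821]
tool_rot: [0.198, 3.132, 0.005]
ft_force: [3.5, 4.3, -3.8]
grip_width: 0.003
deckTCP [  16.3 -115.5   36.9] t 20.725 F deck [-4.4 -4.8 -1.8] 0.0030478249879798895
```

```bash
python3 -m jog '[[[0,0,-0.1,0,0],[0,0,-0.1,0,0],[0,0,0,0,0]]]'; python3 st.py;  python3 -m jog '[[[0,0,-0.1,0,0],[0,0,-0.1,0,0],[0,0,0,0,0]]]'; python3 st.py; python3 -m jog '[[[0,0,-0.08,0,0],[0,0,0,0,0]]]'; python3 st.py
```

```text
time: 21.1
position: [0.5971, 0.1481, 0.0824]
tool_rot: [0.197, 3.132, 0.006]
ft_force: [3.6, 5.3, -2.4]
grip_width: 0.007
deckTCP [  16.7 -107.9   37. ] t 21.1 F deck [-3.7 -5.7 -0.6] 0.006980930975809584
time: 21.48
position: [0.5963, 0.143, 0.0829]
tool_rot: [0.195, 3.131, 0.011]
ft_force: [3.5, 8.8, -0.9]
grip_width: 0.007
deckTCP [  17.1 -102.7   37.4] t 21.475 F deck [-2.4 -9.2  0.4] 0.007454711341892354
time: 21.72
position: [0.5962, 0.1425, 0.0831]
tool_rot: [0.192, 3.13, 0.016]
ft_force: [3.5, 12.9, -1.9]
grip_width: 0.01
deckTCP [  17.2 -102.3   37.5] t 21.725 F deck [ -2.5 -13.3  -0.8] 0.009914459485901769
```

```bash
python3 -m jog '[[[0,0,-0.06,0,0],[0,0,0,0,0]]]'; python3 st.py; python3 -m jog '[[[0,0,0.3,0,0],[0,0,0.6,0,0],[0,0,0.6,-0.5,0],[0,0,0.6,-1,0],[0,0,1,-1,0],[0,0,1,-1,0],[0,0,1,0,0],[0,0,0,0,0]]]'; python3 - <<'E'
from h import *
c=cam("scene");save(c,"sc10");a=c["im"][:,:,::-1]
cv2.imwrite("pics/sc10v.png",cv2.resize(a[160:270,330:475],None,fx=5,fy=5,interpolation=cv2.INTER_CUBIC))
E
```

```text
time: 21.98
position: [0.5961, 0.1423, 0.0832]
tool_rot: [0.19, 3.13, 0.02]
ft_force: [6.3, 15.3, -2.5]
grip_width: 0.005
deckTCP [  17.3 -102.    37.5] t 21.975 F deck [ -5. -16.  -0.] 0.004666358697389413
time: 22.98
position: [0.618, 0.34, 0.221]
tool_rot: [-0.189, -3.134, -0.003]
ft_force: [-0.1, -0.4, -0.3]
grip_width: -0.001
```

View pics/sc10v.png

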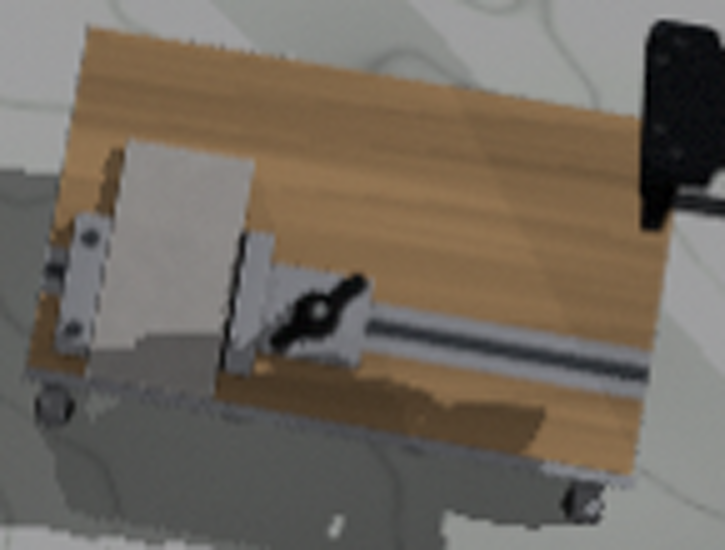

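The board is flat between cheek and stop and down on the ledge, and the wing has swung to px (275,345)–(362,283). I'll compute the angle and the gaps from these.

```bash
python3 - <<'E'
from h import *
c=load("sc10");T=Tdeck(.57938,.0416,-.12727);Ti=np.linalg.inv(T)
def op(u,v,z):
    r=Ti[:3,:3]@c["P"][:3,:3]@ray(c,330+u/5,160+v/5);o=(Ti@np.r_[c["P"][:3,3],1])[:3];return ((o+r*(z/1000-o[2])/r[2])*1000).round(1)
a,b=op(360,281,47),op(275,345,47);print("wing",a,b,np.arctan2(*(a-b)[[1,0]]))
print("hub",op(318,312,47))
print("board",[op(*k,12) for k in((127,140),(253,158),(90,378),(216,397))],"jaw face",op(246,232,15),op(224,370,15))
P=cloud(c).reshape(-1,3)@Ti[:3,:3].T+Ti[:3,3];P*=1000
h=P[(P[:,2]>41)&(P[:,2]<54)&(abs(P[:,0]-50)<35)&(abs(P[:,1]+106)<35)];h=h[:,:2]
_,s,V=np.linalg.svd(h-h.mean(0));print("depth wing",h.mean(0),np.arctan(V[0,1]/V[0,0]))
c=load("scene0");P=(cloud(c).reshape(-1,3)@Ti[:3,:3].T+Ti[:3,3])*1000
h=P[(P[:,2]>41)&(P[:,2]<54)&(abs(P[:,0]-50)<35)&(abs(P[:,1]+218)<35)][:,:2]
_,s,V=np.linalg.svd(h-h.mean(0));print("initial",h.mean(0),np.arctan(V[0,1]/V[0,0]))
E
```

```text
wing [  67.8 -122.1   47. ] [ 30.8 -87.8  47. ] -0.747548086099812
hub [  49.8 -105.1   47. ]
board [array([119.6,   0.2,  12. ]), array([121.3, -62.5,  12. ]), array([ 0.3, -2.5, 12. ]), array([  2.1, -64.8,  12. ])] jaw face [ 84.3 -65.3  15. ] [ 15.8 -66.3  15. ]
depth wing [  50.10829231 -104.88690243] -0.7509850712055419
initial [  51.66528962 -214.67860063] 0.41456313358427843
```

Knob angle reads −0.75 rad, which is clamp 1.45 (tight), and the gap is about 64 mm. To check the seat on the ledge more finely, I'll take one wrist measurement (numbers only).

```bash
python3 -m jog '[[[0,0,-0.7,0,0],[0,0,-1,0,0],[0,0,-1,0,0],[0,0,-1,0,0],[0,0,-1,0,0],[0,0,-1,0,0],[0,0,-0.7,0,0],[0,0,-0.3,0,0],[0,0,0,0,0],[0,0,0,0,0]]]'; cat > seam.py <<'E'
from h import *
c=cam("wrist");save(c,"w11")
T=Tdeck(.57938,.0416,-.12727)
g=c["im"].astype(np.float32)
for y in(-8,-20,-32,-44,-56):
    print(y,end=": ")
    for x in range(14,-16,-1):
        u,v=proj(c,dk(T,x,y,12));k=cv2.getRectSubPix(g,(1,1),(float(u),float(v)))[0,0]
        print(f"{x}:{int(k[0])}/{int(k[2])}",end=" ")
    print((int(u),int(v)))
E
python3 seam.py
```

```text
time: 24.28
position: [0.5858, 0.0702, 0.2216]
tool_rot: [-0.197, -3.135, -0.001]
ft_force: [-0.1, 0.5, 0.3]
grip_width: 0.004
-8: 14:189/185 13:187/182 12:186/181 11:186/182 10:185/180 9:186/180 8:187/181 7:188/183 6:186/180 5:186/180 4:186/182 3:181/177 2:173/173 1:165/169 0:161/168 -1:163/173 -2:167/178 -3:172/182 -4:170/181 -5:171/182 -6:177/187 -7:192/199 -8:207/211 -9:220/221 -10:224/225 -11:227/227 -12:227/228 -13:227/227 -14:227/227 -15:228/228 (303, 191)
-20: 14:188/182 13:185/180 12:185/181 11:185/181 10:183/179 9:185/180 8:186/181 7:185/180 6:186/181 5:187/181 4:186/181 3:181/177 2:172/170 1:163/165 0:159/166 -1:162/172 -2:166/177 -3:169/180 -4:168/180 -5:171/181 -6:178/187 -7:192/199 -8:206/210 -9:218/219 -10:221/222 -11:222/223 -12:220/221 -13:219/220 -14:218/219 -15:215/215 (314, 191)
-32: 14:183/180 13:186/180 12:187/182 11:188/183 10:190/183 9:189/183 8:188/183 7:189/183 6:188/183 5:188/182 4:186/181 3:182/179 2:175/175 1:168/171 0:165/169 -1:166/174 -2:168/179 -3:170/181 -4:169/180 -5:172/183 -6:181/191 -7:196/203 -8:211/214 -9:223/225 -10:228/228 -11:229/230 -12:228/230 -13:228/230 -14:228/230 -15:228/229 (325, 191)
-44: 14:184/179 13:185/179 12:185/179 11:184/179 10:184/178 9:182/178 8:182/178 7:184/178 6:185/180 5:186/181 4:187/181 3:184/179 2:176/174 1:169/171 0:166/173 -1:166/176 -2:168/178 -3:169/180 -4:171/181 -5:174/184 -6:181/189 -7:198/204 -8:212/217 -9:222/225 -10:227/228 -11:229/230 -12:229/230 -13:230/231 -14:230/231 -15:229/229 (336, 191)
-56: 14:127/125 13:126/122 12:123/121 11:121/119 10:119/117 9:126/123 8:141/137 7:163/158 6:179/173 5:186/181 4:188/183 3:186/182 2:179/178 1:173/174 0:168/174 -1:171/180 -2:172/184 -3:172/182 -4:171/182 -5:175/184 -6:182/190 -7:196/203 -8:211/215 -9:225/227 -10:228/229 -11:229/230 -12:230/231 -13:229/230 -14:229/230 -15:229/231 (348, 191)
```

```bash
python3 - <<'E'
from h import *
c=load("w11");T=Tdeck(.57938,.0416,-.12727);g=c["im"].astype(np.float32)
def sat(x,y):
    u,v=proj(c,dk(T,x,y,12));k=cv2.getRectSubPix(g,(1,1),(float(u),float(v)))[0,0];return f"{x}:{int(k[0])}/{int(k[2])}"
for y in(-15,-32,-50): print(y,[sat(x,y) for x in range(114,130)],proj(c,dk(T,120,y,12)).round())
c=load("sc7");g=c["im"].astype(np.float32);print("sc7 (before stop moved)")
for y in(-75,-95): print([sat(x,y) for x in range(112,130)])
c=load("sc10");g=c["im"].astype(np.float32);print("sc10")
for y in(-20,-40): print([sat(x,y) for x in range(112,130)])
E
```

```text
-15 ['114:190/183', '115:192/185', '116:194/187', '117:194/185', '118:192/185', '119:204/196', '120:216/209', '121:203/195', '122:194/185', '123:190/182', '124:188/181', '125:191/159', '126:196/118', '127:200/97', '128:198/98', '129:195/93'] [306.  72.]
-32 ['114:195/189', '115:198/190', '116:197/190', '117:197/190', '118:196/188', '119:205/199', '120:218/211', '121:204/197', '122:195/187', '123:192/184', '124:192/183', '125:195/163', '126:201/122', '127:203/100', '128:202/102', '129:199/99'] [327.  72.]
-50 ['114:191/182', '115:192/182', '116:191/182', '117:192/182', '118:193/184', '119:205/196', '120:217/210', '121:203/194', '122:194/185', '123:193/184', '124:193/183', '125:195/158', '126:201/116', '127:206/101', '128:203/100', '129:200/100'] [350.  72.]
sc7 (before stop moved)
['112:142/137', '113:143/137', '114:143/138', '115:144/139', '116:144/140', '117:145/140', '118:145/137', '119:144/131', '120:143/123', '121:144/111', '122:144/99', '123:143/90', '124:141/83', '125:138/78', '126:136/76', '127:133/74', '128:131/73', '129:129/72']
['112:145/140', '113:146/141', '114:147/141', '115:147/142', '116:148/143', '117:148/143', '118:148/143', '119:146/135', '120:142/122', '121:138/109', '122:138/96', '123:137/83', '124:137/79', '125:137/78', '126:137/78', '127:134/76', '128:131/73', '129:129/72']
sc10
['112:137/132', '113:137/133', '114:137/133', '115:138/133', '116:138/134', '117:139/135', '118:140/135', '119:141/127', '120:141/119', '121:141/108', '122:139/97', '123:137/85', '124:134/79', '125:130/75', '126:127/72', '127:125/70', '128:123/69', '129:121/67']
['112:139/133', '113:139/134', '114:140/135', '115:141/136', '116:142/137', '117:142/136', '118:142/134', '119:142/132', '120:142/120', '121:142/108', '122:140/97', '123:137/86', '124:135/76', '125:131/74', '126:127/72', '127:124/70', '128:123/69', '129:122/68']
```

The bevel highlights put the board's ends at x≈0 and ≈120 mm, so it is seated on the ledge. One last numeric check that the bystanders haven't moved, then I hand in.

```bash
python3 - <<'E'
from h import *
c=cam("scene");a=load("scene0");d=lambda r:np.abs(c["im"][r].astype(int)-a["im"][r]).mean().round(2)
print("spatula",d(np.s_[290:320,210:335]),"tin",d(np.s_[275:325,363:410]),"nozzle",d(np.s_[232:244,236:252]))
P=cloud(c).reshape(-1,3);s=(abs(P[:,0]-.494)<.08)&(abs(P[:,1]+.22)<.05)&(P[:,2]>.034);Q=P[s]
print("stack top",np.median(Q[:,2]),cv2.minAreaRect((Q[:,:2]*1000).astype(np.float32)))
print(get_state()["time"],job.close_job())
E
```

```text
spatula 9.97 tin 7.66 nozzle 19.24
stack top 0.03994141613371638 ((495.4884033203125, -218.5361785888672), (124.34092712402344, 64.85025024414062), 0.9503023624420166)
the job is handed in; nothing more can be done
24.375 None
```

The job is done and handed in at 24.4 s of the 54 s allowed, though my last check on the spatula, tin and nozzle was inconclusive.

I gripped only the top board by its edges. I lowered it in the grip until it lay flat on the deck, drew it down onto the ledge and let go. Then I pushed the stop until the board was against the cheek and turned the wing knob clockwise until it stopped.

**Last checks**
- **Clamp:** the wing lies at −0.75 rad, which is 1.45 on the clamp joint (tight). It stalled under 13–16 N of push.
- **Stop and cheek:** the stop stalled at 8 N, and the depth profile shows board from the cheek to the stop with no gap, about 64 mm.
- **Ledge:** one reading of the wrist image left up to about 1 mm between board and ledge. The bevel highlights put the ends at about 0 and 120 mm, so I took it as seated.
- **Square:** the board measured 1.1–1.3° off my deck fit. The stop face and ledge line lean the same way by a similar amount, so I put that down to the fit.
- **Stack:** the remaining boards' top is at 40 mm, as three boards should be, and in the same place.
- **Bystanders:** comparing the first and last scene pictures gave differences of 8–19 grey levels at the spatula, tin and nozzle. The arm's shadow had moved in between, so this neither proves nor rules out movement. I did not work near the tin or the spatula. The nozzle was still standing after the lift.

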